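# Run the sample cart down the feed rack and catch it

### The job

Press down the black lever of the feed rack so that its gate lifts, and let the little cart with the sample jar roll by itself, untouched, between the two black sensor posts. Below the posts catch it gently with the fingers on its sprung buffer plate: meet it at nearly its own speed and slow it down so that the buffer is never pushed in by more than 10 mm, and bring it to rest on the flat landing before it runs off the open lower end. Then take the hand away and leave the cart standing still on the landing, all four wheels on it, with the upright jars and the beaker beyond the rack where they were.

Things in the scene. Friction and masses are not known exactly. Their poses are not given: they have to be found in the camera images.
- rack: Aluminium feed rack fixed to the bench. Origin on the bench under its middle, z up; its black lane runs along y and goes down towards -y (the robot's right), x = 0 is the lane's middle, the lever is on the -x side. Along y: upper end wall +330 mm, gate blade +190, sensor posts +40, slope ends and nearly level landing begins -170, open lower end -310, then a sunk white tray to -440 (rim 55 mm).
- cart: Cart with four 60 mm wheels (axles 35 mm before and behind its middle), 130 mm long, 95 mm wide, its front panel, 85 mm tall, against the gate, a jar standing on it. Origin on the lane under its middle, y along the lane, x across, buffer at its -y end. Nominally 0.61 kg in all (0.5 to 0.92), the wheels' spin adds 0.04 kg. To be touched on the buffer only, with less than 8 N.
- buffer (a joint): Travel of the cart's sprung buffer, m: 0 fully out, grows as the plate is pushed in, stop at 0.028. Spring about 40 N/m with 0.1 N preload, damping about 3 N s/m. More than 0.010 counts as a slam.
- buffer_face (a point): Centre of the outer face of the buffer plate (64 mm wide, 46 mm high, upright, facing down the lane), 94 mm to -y of the cart's origin when fully out and 35 mm above the lane floor; it moves with the plate.
- gate (a joint): Angle of the gate about its shaft (along the rack's y, at rack x = -68 mm, 143 mm above the bench): 0 closed, 0.95 rad fully open (stop); the cart comes free at about 0.4 to 0.7. Friction holds it where it is left; about 3 N down on the pad moves it. Open, its arm at rack y = 185 to 195 mm stands up to 230 mm above the bench near the lane's middle.
- gate_pad (a point): Centre of the top of the black press pad (30 x 46 mm) on the gate's lever, beside the lane at rack x = -116 mm, y = +115 mm, 169 mm above the bench when closed. It swings about the gate's shaft on a radius of 52 mm and goes down about 47 mm, to 122 mm, when the gate is fully open.
- sensor (a point): Point on the lane floor midway between the two black sensor posts, which stand outside the rails at rack x = +-73 mm, tops 85 mm above the bench. Same axes as the rack. The cart is past the posts when its origin is on the -y side of this point.
- slope (a point): Point on the floor of the sloping part of the lane, rack y = +60 mm. Floor height above the bench on the slope: 31 mm + 0.052 x (rack y + 170 mm). The lane is 104 mm wide between rails 8 mm thick that rise 18 mm above it. Drag: about 0.024 of the cart's weight plus 0.44 N per m/s. A free cart passes the posts at about 0.23 m/s, some 1.4 s after its release.
- landing (a point): Centre of the landing, on its floor, 30 mm above the bench; same axes as the rack. It is nearly level (falls 0.014 towards -y) and 140 mm long: 70 mm to either side along y. The cart has all wheels on it while its origin is within 35 mm of this point along y. A cart at rest on it stays put by rolling resistance; one that arrives freely, at about 0.26 m/s, runs off the open end.
- spare_jar_a: Upright closed jar, 60 mm in diameter, 75 mm tall, beyond the rack; origin at the centre of its underside. Leave alone.
- spare_jar_b: A second jar like it. Leave alone.
- beaker: Open glass beaker, 70 mm in diameter, 85 mm tall; origin at the centre of its underside. Leave alone.

How it is judged:
By the outcome, as a careful person would: the job done as asked, in the order asked, and still so for the second after the job is handed in, with the robot touching nothing.
It also fails if it takes over 29 s, if anything falls off the work surface, if the arm or the gripper's body presses on something with over 40 N, if the wrist force passes 120 N, or if a joint passes its speed limit or range.

### The arm

A 7-joint arm with a two-finger parallel gripper is mounted at the origin on the work surface. World frame = base frame: x ahead of the robot, y to its left, z up, the work surface at z = 0. Lengths are in m, angles in rad, forces in N, time in s.
With the tool pointing down it reaches from about 0.425 to 1.025 m from the base axis. Payload 9.4 kg.
Tool frame: the origin (TCP) lies at the very end of the fingers, on their centre line; the grasp point (between the pads) lies 19 mm behind it; z points along the fingers, y is the line along which they close (so a half turn about z gives the same grasp; the last joint's range is limited). The gripper opens to 93 mm and grips with 3 to 60 N. Pads are 15 mm wide; open, the fingers measure 128 mm over their backs; the gripper's body (75 mm by 188 mm) begins 65 mm behind the grasp point.
Start: joints at [-1.226, 0.599, -0.003, 1.599, 0.002, 0.943, -0.08], TCP at [0.297, 0.661, 0.219] pointing down, gripper open.
Joint ranges: [-2.57, 2.57], [-0.35, 1.97], [-1.29, 1.29], [0.11, 2.56], [-1.05, 4.19], [0.11, 1.86], [-2.63, 2.63]. Speed limits (rad/s): [2.22, 2.22, 3.01, 3.01, 3.14, 3.14, 3.14].

### API

Orientations are given as a unit quaternion [x, y, z, w].
In Python, from plant import monitor, camera, camera_model, arm gives the robot as it stands.
- The arm moves only by the tool jog_arm, never from a script. Its argument "rows" is a list of rows, each an object of numbers: "tx", "ty", "tz": the shift along the tool's x, y, z in m; "rx", "ry", "rz": the turn, a rotation vector about the tool's x, y, z in degrees; "grip": the closure, from 0 (fully open) to 1 (shut). In form: [{"tx": .., "ty": .., "tz": .., "rx": .., "ry": .., "rz": .., "grip": ..}, ...]. A call has 1 to 8 rows; each row is the pose to reach, as a shift and turn from the pose commanded when the call began, along the tool's axes at that moment; what a row does not reach only later rows make up. A row lasts 1/8 s, in which the tool goes at most 62.5 mm and 10.7 degrees, less where a joint would pass 70% of its speed; a pose out of reach is approached as far as the arm can. A call with a gripper value outside its range is refused whole. The fingers move at their own pace and stop on an object; the grip force is fixed at half the most. Time passes only in rows, so rows that repeat a pose let the fingers close. It gives the time, the measured TCP pose, the force, the opening and the grip force at its end, in the units of the state.
- monitor.get_state(): the state, without advancing time (a new reading comes with each control period).
- camera(name): name is "side" or "top" or "wrist"; returns the picture (384x512x3 uint8, red, green, blue); there is no depth.
- camera_model(name): a dict with "intrinsics" (3x3 intrinsics, pixels), "camera_from_world" (4x4, takes a point from world to camera coordinates); the wrist camera has in their place "mount" (4x4, takes a point from camera to tool coordinates, whose origin is the TCP and whose axes are the flange's). Camera axes: x right, y up, looking along -z (the intrinsics and any distortion apply to the point x, -y, -z); pixel columns grow to the right and rows downward; lengths in m; the calibration is good to about 2 mm. A picture is of the moment at which its call begins: read the wrist's pose just before it. camera_model takes no time and is no camera call.
- arm.hand_in(): hands the job in; it is judged then, once.
The state is a dict: "t": time; "joint_pos": joint angles; "qvel": joint speeds; "tau": joint torques, N m; "eef_pos": TCP position; "ee_rot": TCP orientation; "ft_force": force on the tool from outside, world axes, zero at the start; "wrist_torque": the same for the moment, N m; "gripper_width": finger opening in m; "grip_force": force on a finger pad.
Only numpy, scipy, OpenCV 4.12 (cv2) and the standard library are available. Lean on these libraries where they do the work, as an engineer would, in place of code of your own. Each camera call takes 0.05 s, during which the arm holds its last target. There are 200 camera calls.

## Working session

There is one attempt and no reset: what is moved stays moved. The work goes in short steps, Python scripts to look and compute and a tool call to move; the robot and the scene stay as the last step left them, time stands still between calls to the robot, and variables do not carry over. Pictures are saved under pics/ and viewed, at most 10 in all, crops included, and the job is handed in when it is done.

Besides the shell and the picture viewer there is one more tool, called after "Call:" in YAML: its name, and indented under it one key for each argument. jog_arm: Moves the arm, as the interface text tells. Its arguments: {"type":"object","properties":{"rows":{"type":"array","items":{"type":"object","properties":{"tx":{"type":"number"},"ty":{"type":"number"},"tz":{"type":"number"},"rx":{"type":"number"},"ry":{"type":"number"},"rz":{"type":"number"},"grip":{"type":"number"}}}}},"required":["rows"]}

```bash
mkdir -p pics
python3 - <<'E'
from plant import monitor,camera,camera_model
import cv2,numpy as np
np.set_printoptions(precision=4,suppress=True)
s=monitor.get_state();print(s)
for n in("side","top"):
    m=camera_model(n);print(n,m)
    cv2.imwrite(f"pics/{n}0.png",cv2.resize(camera(n)[:,:,::-1],(800,600),interpolation=cv2.INTER_CUBIC))
print(camera_model("wrist"))
E
ls
```

```text
{'t': 0.0, 'joint_pos': array([-1.2257,  0.6001, -0.0025,  1.6001,  0.0018,  0.9429, -0.0798]), 'qvel': array([ 0.0002,  0.0002, -0.002 , -0.0005,  0.0001, -0.0008, -0.0002]), 'tau': array([ -0.0006, -76.5067,   1.4973, -25.2344,  -0.0525,   0.0171,
         0.0002]), 'eef_pos': array([0.2966, 0.661 , 0.2178]), 'ee_rot': array([ 0.2093,  0.9778, -0.0008, -0.0001]), 'ft_force': array([ 0.6455,  0.5004, -0.7556]), 'wrist_torque': array([ 0.0065, -0.0248,  0.0186]), 'grip_force': 0.0, 'gripper_width': 0.09312929097112632}
side {'intrinsics': array([[374.1786,   0.    , 257.9801],
       [  0.    , 374.1786, 185.2486],
       [  0.    ,   0.    ,   1.    ]]), 'camera_from_world': array([[-0.9978, -0.0648,  0.0109,  0.6266],
       [ 0.0519, -0.6756,  0.7354, -0.0524],
       [-0.0402,  0.7344,  0.6775, -1.006 ],
       [ 0.    ,  0.    ,  0.    ,  1.    ]])}
top {'intrinsics': array([[444.697 ,   0.    , 257.1774],
       [  0.    , 444.697 , 196.8929],
       [  0.    ,   0.    ,   1.    ]]), 'camera_from_world': array([[-0.0169, -0.9997,  0.0191,  0.0873],
       [ 0.9942, -0.0148,  0.1069, -0.611 ],
       [-0.1066,  0.0208,  0.9941, -1.22  ],
       [ 0.    ,  0.    ,  0.    ,  1.    ]])}
{'intrinsics': array([[298.794 ,   0.    , 254.7593],
       [  0.    , 298.794 , 193.5666],
       [  0.    ,   0.    ,   1.    ]]), 'mount': array([[ 0.0012,  0.9592,  0.2828,  0.0781],
       [ 1.    , -0.0011, -0.0005, -0.0005],
       [-0.0001,  0.2828, -0.9592, -0.1658],
       [ 0.    ,  0.    ,  0.    ,  1.    ]])}
pics
```

View pics/side0.png

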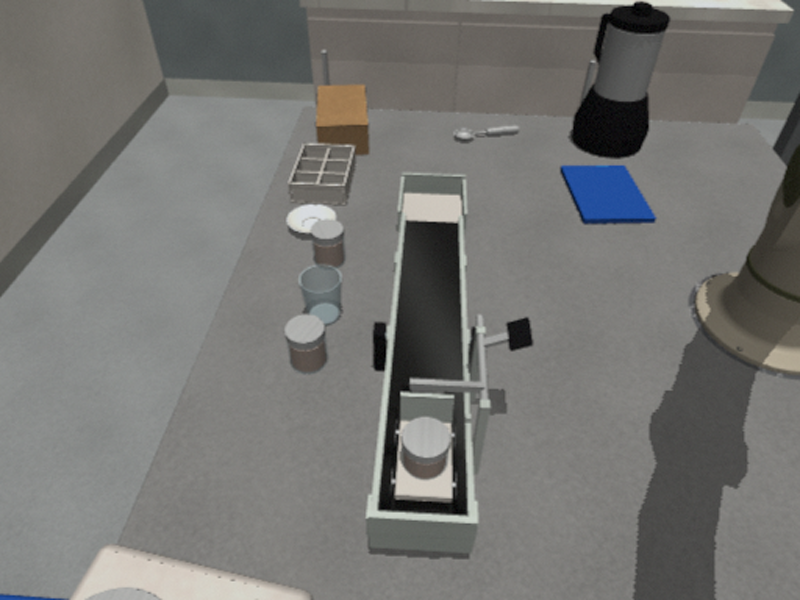

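View pics/top0.png

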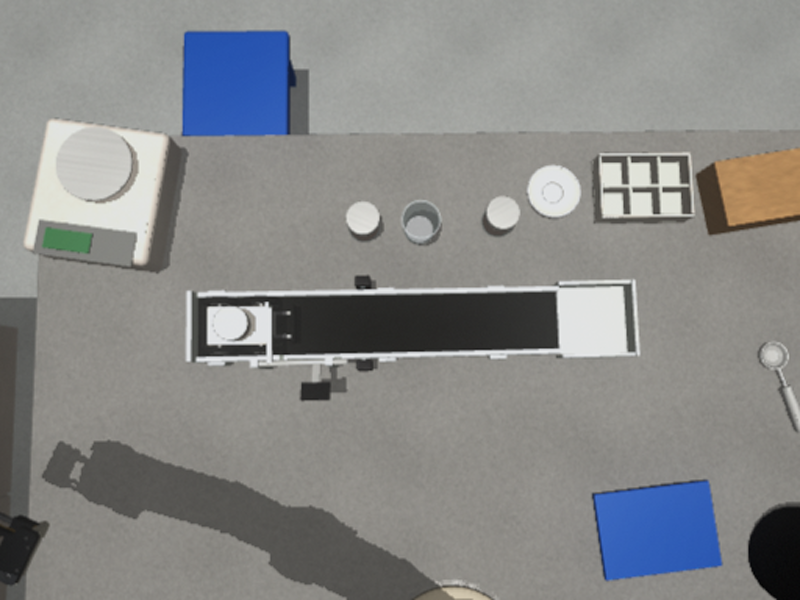

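The side picture shows the rack running away from the camera, with the pad at (519,333), gate bar at (448,384) and lower end at about (432,193). The top picture shows the pad at (316,387), posts at (363,282) and (365,365), the lane's lower end at x≈558 and the tray's end at x≈637. Next I'll enlarge both views to refine these.

Run:
```python
import cv2
t=cv2.imread("pics/top0.png"); t=cv2.resize(t[265:415,170:660],None,fx=1.6,fy=1.6,interpolation=cv2.INTER_CUBIC)
s=cv2.imread("pics/side0.png"); s=cv2.resize(s[160:560,350:560],None,fx=1.5,fy=1.5,interpolation=cv2.INTER_CUBIC)
cv2.imwrite("pics/t1.png",t);cv2.imwrite("pics/s1.png",s)
```

```text
(no output)
```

View pics/t1.png

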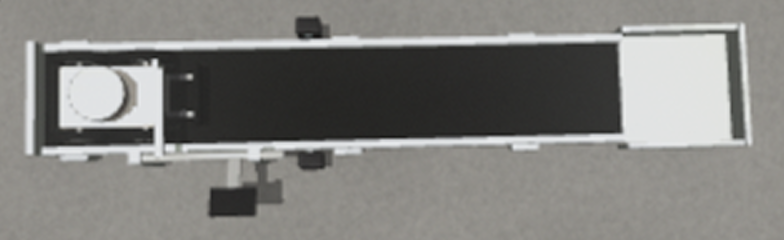

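View pics/s1.png

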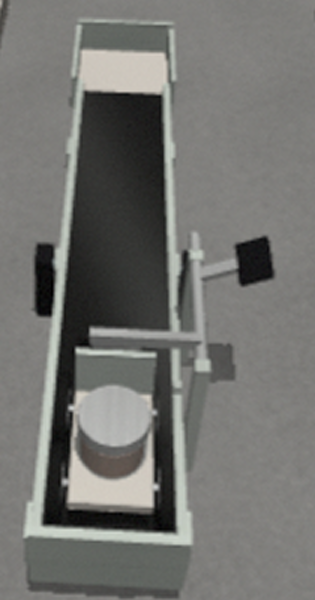

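Top crop: lane-end corners are at (620,42) and (620,134), the tray end is centred at (747,85), and the pad is centred at (232,201). Side crop: lane-end corners are at (82,93) and (165,95), and the pad is at (255,260). I'll fit the rack pose from these.

```bash
cat > h.py <<'E'
import numpy as np
from scipy.optimize import least_squares
from plant import camera_model
np.set_printoptions(precision=4,suppress=True)
def proj(n,p):
    m=camera_model(n);T=m["camera_from_world"];c=T[:3,:3]@p+T[:3,3];K=m["intrinsics"]
    q=K@np.array([c[0],-c[1],-c[2]]);return q[:2]/q[2]
def t(u,v):return (np.array([u,v])/1.6+[170,265])/1.5625
def s(u,v):return (np.array([u,v])/1.5+[350,160])/1.5625
def rack(p,r):
    c,n=np.cos(p[2]),np.sin(p[2]);return np.array([p[0]+c*r[0]-n*r[1],p[1]+n*r[0]+c*r[1],r[2]])
E
python3 - <<'E'
from h import *
O=[("top",t(620,42),(.052,-.31,.028)),("top",t(620,134),(-.052,-.31,.028)),("top",t(747,85.5),(0,-.44,.055)),
("top",t(232,201),(-.116,.115,.169)),("top",t(307,18),(.073,.04,.085)),
("side",s(82,93),(.052,-.31,.028)),("side",s(165,95),(-.052,-.31,.028)),("side",s(255,260),(-.116,.115,.169))]
f=lambda p:np.concatenate([proj(n,rack(p,r))-u for n,u,r in O])
r=least_squares(f,[.6,0,0],loss="soft_l1");print(r.x);print(f(r.x).reshape(-1,2))
g=lambda p:np.concatenate([proj("top",p)-t(232,201),proj("side",p)-s(255,260)])
q=least_squares(g,[.5,.1,.17]);print("pad tri",q.x,q.fun,"rack pad",rack(r.x,(-.116,.115,.169)))
for n,v in dict(landing=(0,-.24,.03),sensor=(0,.04,.042),cart=(0,.25,.05),end=(0,-.31,.028)).items():print(n,rack(r.x,v))
E
```

```text
[0.584  0.1067 0.0025]
[[-1.0479  0.5963]
 [ 0.54    0.3974]
 [-2.1237 -0.2693]
 [-0.6159  0.0464]
 [ 0.0776  1.9501]
 [ 0.4725 -1.4287]
 [-1.3962 -0.749 ]
 [-1.0898 -1.3512]]
pad tri [0.4661 0.2206 0.1647] [-0.1298  0.7146 -0.5744 -0.0944] rack pad [0.4678 0.2214 0.169 ]
landing [ 0.5847 -0.1333  0.03  ]
sensor [0.5839 0.1467 0.042 ]
cart [0.5834 0.3567 0.05  ]
end [ 0.5848 -0.2033  0.028 ]
```

Call:
jog_arm:
  rows:
    - {"tx": -0.02,"ty": -0.02,"rz": 5,"grip": 1}
    - {"tx": -0.055,"ty": -0.055,"rz": 14,"grip": 1}
    - {"tx": -0.095,"ty": -0.095,"rz": 23,"grip": 1}
    - {"tx": -0.14,"ty": -0.14,"rz": 32,"grip": 1}
    - {"tx": -0.185,"ty": -0.185,"rz": 41,"grip": 1}
    - {"tx": -0.23,"ty": -0.23,"rz": 50,"grip": 1}
    - {"tx": -0.275,"ty": -0.27,"rz": 58,"grip": 1}
    - {"tx": -0.31,"ty": -0.305,"rz": 65.8,"grip": 1}

```text
invalid input
```

Call:
jog_arm:
  rows:
    - {"tx": -0.02,"ty": -0.02,"tz": 0.0,"rx": 0.0,"ry": 0.0,"rz": 5.0,"grip": 1.0}
    - {"tx": -0.055,"ty": -0.055,"tz": 0.0,"rx": 0.0,"ry": 0.0,"rz": 14.0,"grip": 1.0}
    - {"tx": -0.095,"ty": -0.095,"tz": 0.0,"rx": 0.0,"ry": 0.0,"rz": 23.0,"grip": 1.0}
    - {"tx": -0.14,"ty": -0.14,"tz": 0.0,"rx": 0.0,"ry": 0.0,"rz": 32.0,"grip": 1.0}
    - {"tx": -0.185,"ty": -0.185,"tz": 0.0,"rx": 0.0,"ry": 0.0,"rz": 41.0,"grip": 1.0}
    - {"tx": -0.23,"ty": -0.23,"tz": 0.0,"rx": 0.0,"ry": 0.0,"rz": 50.0,"grip": 1.0}
    - {"tx": -0.275,"ty": -0.27,"tz": 0.0,"rx": 0.0,"ry": 0.0,"rz": 58.0,"grip": 1.0}
    - {"tx": -0.31,"ty": -0.305,"tz": 0.0,"rx": 0.0,"ry": 0.0,"rz": 65.8,"grip": 1.0}

```text
t: 1.1
eef_pos: [0.4555, 0.2538, 0.2187]
ee_rot: [0.709, 0.705, 0.0, 0.0]
ft_force: [0.7, -0.1, 0.6]
gripper_width: 0.0175
grip_force: 0.0
```

Call:
jog_arm:
  rows:
    - {"tx": -0.04,"ty": 0.02,"tz": 0.0,"rx": 0.0,"ry": 0.0,"rz": 0.0,"grip": 1.0}
    - {"tx": -0.09,"ty": 0.04,"tz": 0.0,"rx": 0.0,"ry": 0.0,"rz": -0.4,"grip": 1.0}
    - {"tx": -0.14,"ty": 0.06,"tz": 0.01,"rx": 0.0,"ry": 0.0,"rz": -0.4,"grip": 1.0}
    - {"tx": -0.19,"ty": 0.085,"tz": 0.03,"rx": 0.0,"ry": 0.0,"rz": -0.4,"grip": 1.0}
    - {"tx": -0.235,"ty": 0.105,"tz": 0.06,"rx": 0.0,"ry": 0.0,"rz": -0.4,"grip": 1.0}
    - {"tx": -0.275,"ty": 0.12,"tz": 0.1,"rx": 0.0,"ry": 0.0,"rz": -0.4,"grip": 1.0}
    - {"tx": -0.3,"ty": 0.131,"tz": 0.14,"rx": 0.0,"ry": 0.0,"rz": -0.4,"grip": 1.0}
    - {"tx": -0.312,"ty": 0.131,"tz": 0.164,"rx": 0.0,"ry": 0.0,"rz": -0.4,"grip": 1.0}

```text
t: 2.1
eef_pos: [0.5858, -0.0577, 0.0524]
ee_rot: [0.705, 0.709, -0.001, -0.0]
ft_force: [-0.3, -0.1, -0.8]
gripper_width: 0.0004
grip_force: 0.0
```

Run:
```python
from h import *
from plant import monitor,camera
import cv2
s=monitor.get_state();print(s["t"],s["eef_pos"],s["ee_rot"],s["gripper_width"],s["ft_force"],s["joint_pos"])
a=camera("wrist");b=camera("side");c=camera("top")
s=monitor.get_state();print(s["t"],s["eef_pos"],s["ft_force"])
cv2.imwrite("pics/c.png",np.vstack([np.hstack([cv2.resize(a[:,:,::-1],(400,300)),cv2.resize(b[100:340,200:400,::-1],(400,480))[:300]]),np.hstack([cv2.resize(b[100:340,200:400,::-1],(400,480))[180:480],cv2.resize(c[150:300,100:420,::-1],(400,300))])]))
cv2.imwrite("pics/wrist1.png",a[:,:,::-1]);cv2.imwrite("pics/top1.png",c[:,:,::-1]);cv2.imwrite("pics/side1.png",b[:,:,::-1])
```

```text
2.1 [ 0.5858 -0.0577  0.0524] [ 0.7052  0.709  -0.0008 -0.0003] 0.00041498510595050503 [-0.2961 -0.0599 -0.7858] [-0.1348  0.677   0.2044  2.0486 -0.2983  0.445   0.3016]
2.25 [ 0.585  -0.0563  0.0535] [-0.2389 -0.4202  0.3426]
```

View pics/c.png

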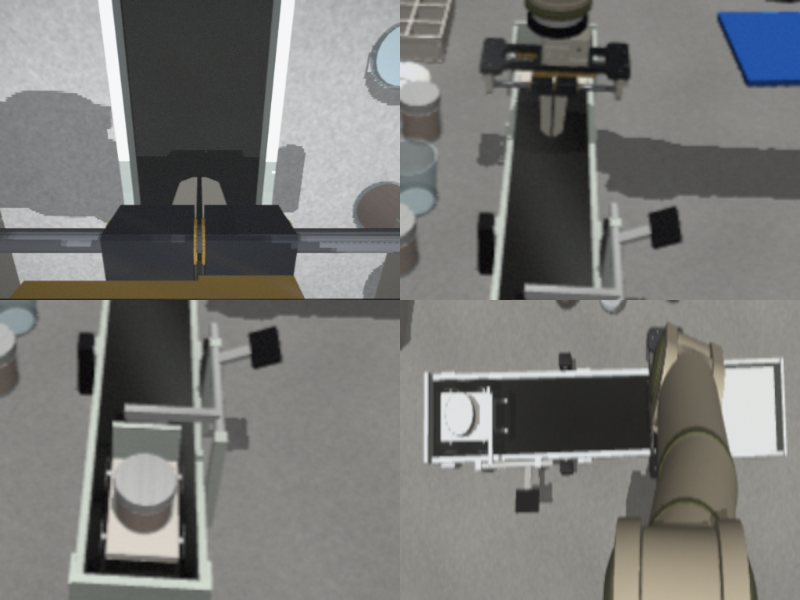

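The wrist picture shows the closed fingers at (199,190), centred between the rails at about 133 and 262. The side and top views show the cart untouched behind the gate and the lane free, with the lid at about (461,413) in the composite. Next I'll calibrate the cart tracker and simulate the catch.

```bash
cat > catch.py <<'E'
from h import *
import cv2,itertools
P=np.array([.584,.1067,.0025])
rest=cv2.imread("pics/top1.png",0)
C0,C1,R0,R1=130,166,190,224          # deck rear + lid, without the gate bar
T=rest[R0:R1,C0:C1]
LIDZ=None
def shift(img):
    g=cv2.cvtColor(img,cv2.COLOR_RGB2GRAY)
    M=cv2.matchTemplate(g[R0-6:R1+5,C0-5:330],T,cv2.TM_CCOEFF_NORMED)
    _,s,_,(x,y)=cv2.minMaxLoc(M); d=0
    if 0<x<M.shape[1]-1:
        a,b,c=M[y,x-1],M[y,x],M[y,x+1]; d=.5*(a-c)/(a-2*b+c)
    return x+d-5,s
def cart_y(sh,y0,z0):   # rack y of cart from pixel shift; lid z relative to floor kept
    u0=proj("top",rack(P,(0,y0,z0)))[0]
    f=lambda y:proj("top",rack(P,(0,y,z0-.052*(y0-max(y,-.17)))))[0]-u0-sh
    from scipy.optimize import brentq
    return brentq(f,-.4,.4)
def floor_slope(y):
    return np.where(y>-.17,.052,.014)
def simulate(F,y0,v0,m,k=40.,d=3.,dr=1.,dt=.002):
    """F: finger contact-plane rack y per step; arrays y0,v0,m.. -> max compression, final y, v"""
    y=y0.copy();v=v0.copy();cm=np.zeros_like(y);c=np.zeros_like(y);fp=0*y;vc=0*y+9
    for i in range(len(F)):
        cn=np.maximum(F[i]-(y-.094),0); cn=np.maximum(cn,c*np.exp(-k/d*dt)*0)
        f=np.where(cn>0,np.maximum(.1+k*cn+d*(cn-c)/dt,0),0); f=np.where((cn>0)&(c==0),.1+k*cn+d*np.maximum(-v,0)*.5,f); c=cn
        g=-.5*(floor_slope(y+.035)+floor_slope(y-.035))*m*9.81
        tot=g+f-.44*dr*v
        fr=.024*dr*m*9.81
        a=(tot-fr*np.sign(v))/(m+.04)
        vn=v+a*dt
        stop=(np.abs(v)<1e-9)|(vn*v<0)
        vn=np.where(stop,np.where(np.abs(tot)>fr,(tot-fr*np.sign(tot))/(m+.04)*dt,0),vn)
        v=vn;y=y+v*dt;cm=np.maximum(cm,c)
    return cm,y,v,c
def finger(ts,v1,yW,yE,n=24,A=1.2,dt=.002):
    t=np.arange(n+1)/8.-ts
    t1=v1/A; s1=.5*v1*t1; D=yW-yE-s1; t2=2*D/v1; a=v1/t2
    s=np.where(t<0,0,np.where(t<t1,.5*A*t**2,np.where(t<t1+t2,s1+v1*(t-t1)-.5*a*(t-t1)**2,s1+D)))
    rows=yW-s
    return rows,np.interp(np.arange(0,n/8.,dt),np.arange(n+1)/8.,rows)
def plan(y0,v0,yW,yE=-.334):
    sc=np.array(list(itertools.product((-.006,0,.006),(-.012,.012),(.5,.92),(.8,1.2))))
    best=None
    for ts in np.arange(0,1.0,.03):
        for v1 in np.arange(.14,.25,.01):
            rows,F=finger(ts,v1,yW,yE)
            cm,y,v,c=simulate(F,y0+sc[:,0],v0+sc[:,1],sc[:,2],dr=sc[:,3],dt=.002) if 0 else simulate(F[::2],y0+sc[:,0],v0+sc[:,1],sc[:,2],dr=sc[:,3],dt=.004)
            cost=cm.max()+10*max(0,np.abs(y+.24).max()-.025)
            if best is None or cost<best[0]: best=(cost,ts,v1,rows,cm,y,v)
    return best
E
python3 - <<'E'
from catch import *
def tri(a,b):
    g=lambda p:np.concatenate([proj("top",p)-a,proj("side",p)-b]);q=least_squares(g,[.58,.35,.1]);return q.x,q.fun
for n,a,b in(("deckrear",t(60,97),s(111,504)),("lid",t(98,93),s(114,416))):
    x,r=tri(a,b);print(n,x,"rack y",x[1]-P[1],r)
import time;t0=time.time()
for yW in(-.154,-.18):
  b=plan(.0,-.235,yW);print(time.time()-t0,yW,b[0],b[1],b[2],"cm",b[4].min(),b[4].max(),"y",b[5].min(),b[5].max(),"v",abs(b[6]).max());print(b[3][:18])
E
```

```text
deckrear [0.5789 0.4113 0.0875] rack y 0.3045648661881569 [-0.0589  0.5472 -0.3618 -0.0636]
lid [0.5797 0.3613 0.1299] rack y 0.2546328795381406 [-0.0239  0.2413 -0.1671 -0.0296]
26.27182364463806 -0.154 0.01318918588492568 0.15 0.2400000000000001 cm 0.0006815866539855442 0.01318918588492568 y -0.24099601060628728 -0.2283451685478895 v 0.0
[-0.154  -0.154  -0.16   -0.1839 -0.2119 -0.237  -0.2592 -0.2786 -0.295
 -0.3086 -0.3192 -0.327  -0.3319 -0.3339 -0.334  -0.334  -0.334  -0.334 ]
50.65927600860596 -0.18 0.014048107243805896 0.21 0.2400000000000001 cm 0.0014301145828073403 0.014048107243805896 y -0.2425083229320551 -0.2280584086066749 v 0.0
[-0.18   -0.18   -0.181  -0.1963 -0.2247 -0.2505 -0.2728 -0.2916 -0.307
 -0.319  -0.3274 -0.3324 -0.334  -0.334  -0.334  -0.334  -0.334  -0.334 ]
```

```bash
cat > plan2.py <<'E'
from catch import *
def cands(yW,yE,n=24,A=1.2):
    ts,v1,tc,p=[a.ravel()[None] for a in np.meshgrid(np.arange(0,.9,.03),np.arange(.15,.25,.01),(0,.15,.3),(1.,1.6),indexing="ij")]
    t=np.arange(n+1)[:,None]/8.-ts
    t1=v1/A;s1=.5*v1*t1+v1*tc;D=yW-yE-s1;t2=(p+1)*D/v1
    x=np.clip((t-t1-tc)/t2,0,1)
    s=np.where(t<t1,.5*A*np.maximum(t,0)**2,np.where(t<t1+tc,.5*v1*t1+v1*(t-t1),s1+D*(1-(1-x)**(p+1))))
    return yW-s,np.vstack([ts+0*p,v1,tc,p]) if 0 else np.vstack([ts,v1,tc,p])
def plan(y0,v0,yW,yE=-.338,ey=.005,ev=.007,dt=.005):
    sc=np.array(list(itertools.product((-ey,ey),(-ev,ev),(.5,.65,.92),(.85,1.15)))).T[:,None,:]
    rows,par=cands(yW,yE);N=rows.shape[1]
    tt=np.arange(0,(len(rows)-1)/8.,dt)
    i=np.minimum((tt*8).astype(int),len(rows)-2);w=(tt*8-i)[:,None]
    F=(rows[i]*(1-w)+rows[i+1]*w)[:,:,None]
    o=np.ones((N,1))
    cm,y,v,c=simulate(F,y0+sc[0]*o,v0+sc[1]*o,sc[2]*o,dr=sc[3]*o,dt=dt)
    cost=cm.max(1)+3*np.maximum(0,np.abs(y+.24).max(1)-.022)
    b=cost.argmin()
    return dict(cost=cost[b],par=par[:,b],rows=rows[:,b],cm=(cm[b].min(),np.median(cm[b]),cm[b].max()),y=(y[b].min(),y[b].max()),vmax=abs(v[b]).max())
E
python3 - <<'E'
from plan2 import *
import time
for yW in(-.12,-.14):
  for yE in (-.338,-.348):
    t0=time.time();b=plan(.0,-.235,yW,yE);print(yW,yE,time.time()-t0,b)
E
```

```text
-0.12 -0.338 1.1104917526245117 {'cost': np.float64(0.007965935429190302), 'par': array([0.  , 0.24, 0.3 , 1.  ]), 'rows': array([-0.12  , -0.1294, -0.156 , -0.186 , -0.216 , -0.2442, -0.2686,
       -0.2894, -0.3065, -0.3199, -0.3296, -0.3356, -0.338 , -0.338 ,
       -0.338 , -0.338 , -0.338 , -0.338 , -0.338 , -0.338 , -0.338 ,
       -0.338 , -0.338 , -0.338 , -0.338 ]), 'cm': (np.float64(0.001409200757641893), np.float64(0.0031247784966454833), np.float64(0.007965935429190302)), 'y': (np.float64(-0.24600661001217994), np.float64(-0.23830208703099626)), 'vmax': np.float64(0.0)}
-0.12 -0.348 1.0208215713500977 {'cost': np.float64(0.007885959256531877), 'par': array([0.  , 0.24, 0.3 , 1.  ]), 'rows': array([-0.12  , -0.1294, -0.156 , -0.186 , -0.216 , -0.2443, -0.2692,
       -0.2907, -0.3087, -0.3234, -0.3346, -0.3425, -0.3469, -0.348 ,
       -0.348 , -0.348 , -0.348 , -0.348 , -0.348 , -0.348 , -0.348 ,
       -0.348 , -0.348 , -0.348 , -0.348 ]), 'cm': (np.float64(0.0010876973557172875), np.float64(0.003016633031358032), np.float64(0.007885959256531877)), 'y': (np.float64(-0.25
[... 548 characters left out ...]
657655618505)), 'y': (np.float64(-0.2458904028713333), np.float64(-0.2408082437283512)), 'vmax': np.float64(0.0)}
-0.14 -0.348 1.0978155136108398 {'cost': np.float64(0.008868553950485136), 'par': array([0.06, 0.24, 0.3 , 1.  ]), 'rows': array([-0.14  , -0.1425, -0.1617, -0.1916, -0.2216, -0.2511, -0.277 ,
       -0.2988, -0.3167, -0.3306, -0.3404, -0.3462, -0.348 , -0.348 ,
       -0.348 , -0.348 , -0.348 , -0.348 , -0.348 , -0.348 , -0.348 ,
       -0.348 , -0.348 , -0.348 , -0.348 ]), 'cm': (np.float64(0.001001311641514735), np.float64(0.003096060570637285), np.float64(0.008868553950485136)), 'y': (np.float64(-0.2568011206369323), np.float64(-0.24966393434197096)), 'vmax': np.float64(0.0)}
```

Call:
jog_arm:
  rows:
    - {"tx": 0.02,"ty": -0.01,"tz": -0.05,"rx": 0.0,"ry": 0.0,"rz": 0.0,"grip": 1.0}
    - {"tx": 0.06,"ty": -0.03,"tz": -0.09,"rx": 0.0,"ry": 0.0,"rz": 0.0,"grip": 1.0}
    - {"tx": 0.105,"ty": -0.05,"tz": -0.115,"rx": 0.0,"ry": 0.0,"rz": 0.0,"grip": 1.0}
    - {"tx": 0.15,"ty": -0.075,"tz": -0.135,"rx": 0.0,"ry": 0.0,"rz": 0.0,"grip": 1.0}
    - {"tx": 0.2,"ty": -0.095,"tz": -0.145,"rx": 0.0,"ry": 0.0,"rz": 0.0,"grip": 1.0}
    - {"tx": 0.24,"ty": -0.11,"tz": -0.145,"rx": 0.0,"ry": 0.0,"rz": 0.0,"grip": 1.0}
    - {"tx": 0.27,"ty": -0.12,"tz": -0.145,"rx": 0.0,"ry": 0.0,"rz": 0.0,"grip": 1.0}
    - {"tx": 0.277,"ty": -0.121,"tz": -0.14,"rx": 0.0,"ry": 0.0,"rz": 0.0,"grip": 1.0}

```text
t: 3.25
eef_pos: [0.4618, 0.2237, 0.196]
ee_rot: [0.703, 0.712, 0.001, -0.0]
ft_force: [0.1, -0.5, -0.8]
gripper_width: 0.0007
grip_force: 0.0
```

Call:
jog_arm:
  rows:
    - {"tx": 0.0,"ty": 0.0,"tz": 0.02,"rx": 0.0,"ry": 0.0,"rz": 0.0,"grip": 1.0}
    - {"tx": 0.0,"ty": 0.0,"tz": 0.035,"rx": 0.0,"ry": 0.0,"rz": 0.0,"grip": 1.0}
    - {"tx": 0.0,"ty": 0.0,"tz": 0.046,"rx": 0.0,"ry": 0.0,"rz": 0.0,"grip": 1.0}

```text
t: 3.62
eef_pos: [0.4624, 0.22, 0.1482]
ee_rot: [0.705, 0.71, -0.0, -0.0]
ft_force: [-2.7, 0.4, 3.2]
gripper_width: 0.0005
grip_force: 1.9
```

```bash
cat > look.py <<'E'
from catch import *
from plant import monitor,camera
import sys,json,os
n=int(sys.argv[1]); L=json.load(open("log.json")) if os.path.exists("log.json") else []
for i in range(n):
    s=monitor.get_state();im=camera("top");sh,q=shift(im)
    L.append([s["t"],sh,float(q),cart_y(sh,.256,.13)]);print(np.array(L[-1]))
json.dump(L,open("log.json","w"))
cv2.imwrite("pics/last_top.png",im[:,:,::-1])
s=monitor.get_state();print(s["t"],s["eef_pos"],s["ft_force"])
E
python3 look.py 1
```

```text
[ 3.625  -0.0119  0.9999  0.256 ]Traceback (most recent call last):
  File "look.py", line 8, in <module>
    json.dump(L,open("log.json","w"))
    ~~~~~~~~~^^^^^^^^^^^^^^^^^^^^^^^^
    for chunk in iterable:
                 ^^^^^^^^
    yield from _iterencode_list(o, _current_indent_level)
    yield from chunks
    yield from chunks
    o = _default(o)
    raise TypeError(f'Object of type {o.__class__.__name__} '
                    f'is not JSON serializable')
TypeError: Object of type float32 is not JSON serializable
```

```bash
sed -i 's/\[s\["t"\],sh,float(q),/[float(s["t"]),float(sh),float(q),/' look.py; rm -f log.json; sed -i 's/np.arange(.15,.25,.01)/np.arange(.17,.28,.01)/' plan2.py
```

Call:
jog_arm:
  rows:
    - {"tx": 0.0,"ty": 0.0,"tz": 0.013,"rx": 0.0,"ry": 0.0,"rz": 0.0,"grip": 1.0}
    - {"tx": 0.0,"ty": 0.0,"tz": 0.023,"rx": 0.0,"ry": 0.0,"rz": 0.0,"grip": 1.0}

```text
t: 3.92
eef_pos: [0.4642, 0.2203, 0.1254]
ee_rot: [0.705, 0.709, 0.001, 0.001]
ft_force: [2.0, 0.3, 5.2]
gripper_width: 0.0005
grip_force: 1.8
```

```bash
python3 look.py 1
```

```text
[3.925  2.0988 0.9891 0.2507]
3.975 [0.4634 0.2202 0.1244] [-0.2233 -0.0337 -0.4216]
```

Call:
jog_arm:
  rows:
    - {"tx": 0.0,"ty": 0.0,"tz": 0.003,"rx": 0.0,"ry": 0.0,"rz": 0.0,"grip": 1.0}
    - {"tx": -0.03,"ty": 0.0,"tz": -0.01,"rx": 0.0,"ry": 0.0,"rz": 0.0,"grip": 1.0}
    - {"tx": -0.085,"ty": 0.01,"tz": -0.015,"rx": 0.0,"ry": 0.0,"rz": 0.0,"grip": 1.0}
    - {"tx": -0.135,"ty": 0.04,"tz": -0.005,"rx": 0.0,"ry": 0.0,"rz": 0.0,"grip": 1.0}
    - {"tx": -0.178,"ty": 0.076,"tz": 0.012,"rx": 0.0,"ry": 0.0,"rz": 0.0,"grip": 1.0}
    - {"tx": -0.215,"ty": 0.105,"tz": 0.04,"rx": 0.0,"ry": 0.0,"rz": 0.0,"grip": 1.0}
    - {"tx": -0.24,"ty": 0.1185,"tz": 0.065,"rx": 0.0,"ry": 0.0,"rz": 0.0,"grip": 1.0}
    - {"tx": -0.243,"ty": 0.1185,"tz": 0.071,"rx": 0.0,"ry": 0.0,"rz": 0.0,"grip": 1.0}

```text
t: 4.97
eef_pos: [0.5829, -0.024, 0.053]
ee_rot: [0.706, 0.709, -0.001, -0.0]
ft_force: [-0.5, -0.7, -0.1]
gripper_width: 0.0005
grip_force: 0.0
```

```bash
python3 look.py 2
```

```text
[ 4.975  64.5521  0.9467  0.0907]
[ 5.025  68.82    0.9418  0.0797]
5.075 [ 0.5822 -0.0216  0.054 ] [-0.2684  0.5955 -0.2223]
```

```bash
python3 look.py 3
python3 - <<'E'
import cv2
a=cv2.imread("pics/last_top.png")[170:250,110:330]
cv2.imwrite("pics/lt.png",cv2.resize(a,None,fx=3.6,fy=3.6,interpolation=cv2.INTER_CUBIC))
from plan2 import *
import json
L=np.array(json.load(open("log.json")))
L=L[L[:,0]>4.9];tn=L[-1,0]+.05
for d in(1,2):
    c=np.polyfit(L[:,0]-tn,L[:,3],d);print(tn,"y",c[-1],"v",c[-2],L[:,3]-np.polyval(c,L[:,0]-tn))
print("panel edge col now pred",[proj("top",rack(P,(0,L[-1,3]-.065,.085+.042)))[0]])
E
```

```text
[ 5.075  73.018   0.9331  0.0688]
[ 5.125  77.1038  0.9176  0.0582]
[ 5.175  81.6687  0.9218  0.0463]
5.225 [ 0.583  -0.0202  0.0554] [0.0494 0.4623 0.767 ]
5.225 y 0.03565561359825154 v -0.220602832896588 [-0.0001 -0.0001  0.0001  0.0005 -0.0004]
5.225 y 0.034975879857507546 v -0.2322554113093423 [ 0.0001 -0.0002 -0.0001  0.0004 -0.0002]
panel edge col now pred [np.float64(254.05183281397098)]
```

View pics/lt.png

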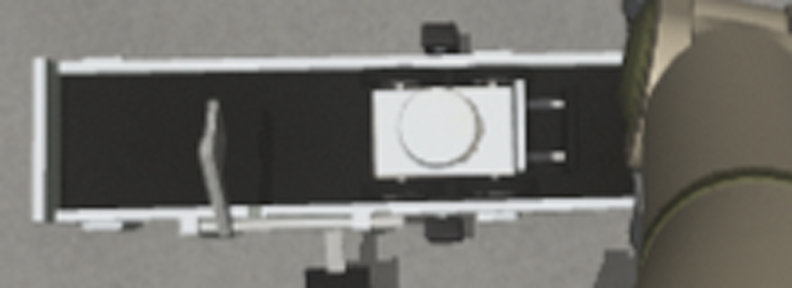

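The picture at t=5.175 shows the cart between the posts with the gate fully up. The panel's outer edge is at u=525 px in the crop, the wheel hubs at 400 and 497, and the rod ends at about 567. I'll cross-check the cart's origin from these.

Run:
```python
from plan2 import *
from scipy.optimize import brentq
def yy(u,z,w=.0):return brentq(lambda y:proj("top",rack(P,(w,y,z)))[0]-(u/3.6+110-.36),-.4,.4)
for n,u,z in(("panel outer top",525,.127),("panel inner top",514,.127),("hubs mid",448.5,.072),("hub r",400,.072),("hub f",497,.072),("rods end",565,.077),("plate?",575,.09),("lid",438,.12),("deckrear",373,.077),("postR",440,.085),("lane start",60,.055)):print(n,yy(u,z))
import cv2
g=cv2.imread("pics/last_top.png",0)
print(g[198:212:2,252:285])
for y0,v0 in((.035,-.226),(.031,-.226)):
    for yW in(-.12,):
        b=plan(y0,v0,yW,-.340);print(y0,b["par"],b["cm"],b["y"],b["rows"][:16])
```

```text
panel outer top -0.02236502449097556
panel inner top -0.01443305858681441
hubs mid 0.034522561533641076
hub r 0.07106095763229514
hub f -0.0020623999302597337
rods end -0.053234681323936
plate? -0.06016353808107345
lid 0.040578094994462584
deckrear 0.09098685165525587
postR 0.04044225746795335
lane start 0.33052867164921407
[[139 156 218 174  62  75  80  82  86  87  98 141 181 168 113  40  43  40
   40  43  42  43  43  43  42  41  42  42  42  41  47  51  58]
 [136 152 221 183  47  52  54  54  56  55  54  53  55  53  44  41  43  41
   39  42  42  42  42  43  42  42  43  42  41  41  43  50  56]
 [148 150 221 182  40  41  43  45  44  45  44  43  43  42  36  38  42  41
   38  43  43  43  42  42  42  41  41  41  40  41  42  46  52]
 [148 149 221 183  40  40  43  44  43  45  45  43  43  42  36  37  42  41
   38  44  42  42  41  41  42  42  42  41  41  40  39  39  48]
 [162 147 224 191  40  40  43  44  43  44  44  44  43  41  36  38  44  42
   38  43  43  41  42  42  41  42  41  41  40  41  40  41  51]
 [165 149 224 191  42  40  42  44  44  44  44  44  44  41  36  37  44  41
   38  42  42  42  42  41  41  40  40  41  41  40  39  46  60]
 [164 145 222 192  43  40  42  44  44  44  44  44  43  41  35  39  45  42
   38  40  43  42  41  42  41  41  40  40  39  40  40  46  60]]
0.035 [0.12 0.26 0.3  1.  ] (np.float64(0.0017019241012505848), np.float64(0.004790372800350606), np.float64(0.009338601016567416)) (np.float64(-0.24840347331434864), np.float64(-0.24349722951686903)) [-0.12   -0.12   -0.1301 -0.1581 -0.1906 -0.2231 -0.2537 -0.2797 -0.301
 -0.3177 -0.3298 -0.3372 -0.34   -0.34   -0.34   -0.34  ]
0.031 [0.12 0.25 0.3  1.  ] (np.float64(0.0012625140231486975), np.float64(0.003589991661575545), np.float64(0.007936950476934629)) (np.float64(-0.2478396321721382), np.float64(-0.2413001413216078)) [-0.12   -0.12   -0.1301 -0.1577 -0.189  -0.2202 -0.2495 -0.2747 -0.2958
 -0.3128 -0.3257 -0.3345 -0.3392 -0.34   -0.34   -0.34  ]
```

Deck ends, hubs and plate all put the cart's origin at about 0.034 at t=5.175, so the jar sits 12 mm off centre. Corrected for that, y is about 0.023 now and v about -0.232. I'll replan with those values.

```bash
sed -i 's/np.arange(0,.9,.03),np.arange(.17,.28,.01),(0,.15,.3),(1.,1.6)/np.arange(0,.36,.02),np.arange(.2,.27,.01),(0,.1,.2,.3,.4),(1.,1.4)/' plan2.py
python3 - <<'E'
from plan2 import *
for y0,v0,e in((.023,-.232,.004),(.023,-.226,.004),(.026,-.23,.004),(.020,-.232,.004)):
    b=plan(y0,v0,-.12,-.340,ey=e,ev=.006);print(y0,v0,b["par"],np.array(b["cm"]),np.array(b["y"]),b["rows"][:15])
# check gap of chosen rows vs free cart
b=plan(.023,-.230,-.12,-.340,ey=.005,ev=.006)
y,v=.023,-.230;out=[]
for i in range(400):
    if i%25==0: out.append([i*.005,y-.094,v,b["rows"][i//25]])
    g=.5*(floor_slope(y+.035)+floor_slope(y-.035))
    v+=(-g*.61*9.81+.024*.61*9.81-.44*v)/.65*.005;y+=v*.005
print(b["par"],b["cm"]);print(np.array(out))
E
```

```text
0.023 -0.232 [0.1  0.27 0.2  1.  ] [0.0014 0.0042 0.0071] [-0.2476 -0.2425] [-0.12   -0.1204 -0.1335 -0.1639 -0.1976 -0.23   -0.2583 -0.2824 -0.3023
 -0.318  -0.3295 -0.3368 -0.3399 -0.34   -0.34  ]
0.023 -0.226 [0.1  0.25 0.3  1.  ] [0.0012 0.0033 0.0068] [-0.2473 -0.2431] [-0.12   -0.1204 -0.1335 -0.1627 -0.194  -0.2252 -0.2538 -0.2784 -0.2988
 -0.3151 -0.3274 -0.3355 -0.3395 -0.34   -0.34  ]
0.026 -0.23 [0.1  0.25 0.4  1.  ] [0.0017 0.0038 0.0067] [-0.2492 -0.2458] [-0.12   -0.1204 -0.1335 -0.1627 -0.194  -0.2252 -0.2562 -0.2831 -0.3048
 -0.3213 -0.3327 -0.3388 -0.34   -0.34   -0.34  ]
0.02 -0.232 [0.08 0.25 0.4  1.  ] [0.0018 0.0035 0.0065] [-0.2492 -0.2455] [-0.12   -0.1212 -0.1373 -0.1677 -0.199  -0.2302 -0.2608 -0.2869 -0.3078
 -0.3235 -0.334  -0.3393 -0.34   -0.34   -0.34  ]
[0.08 0.25 0.4  1.  ] (np.float64(0.0015846432778705566), np.float64(0.004076861268882487), np.float64(0.0074373701711833995))
[[ 0.     -0.071  -0.23   -0.12  ]
 [ 0.125  -0.1006 -0.2423 -0.1212]
 [ 0.25   -0.1316 -0.2535 -0.1373]
 [ 0.375  -0.164  -0.2639 -0.1677]
 [ 0.5    -0.1976 -0.2734 -0.199 ]
 [ 0.625  -0.2323 -0.2803 -0.2302]
 [ 0.75   -0.2665 -0.2675 -0.2608]
 [ 0.875  -0.2992 -0.2557 -0.2869]
 [ 1.     -0.329  -0.2239 -0.3078]
 [ 1.125  -0.3551 -0.1946 -0.3235]
 [ 1.25   -0.3776 -0.1678 -0.334 ]
 [ 1.375  -0.397  -0.1431 -0.3393]
 [ 1.5    -0.4134 -0.1204 -0.34  ]
 [ 1.625  -0.4271 -0.0996 -0.34  ]
 [ 1.75   -0.4382 -0.0804 -0.34  ]
 [ 1.875  -0.4471 -0.0628 -0.34  ]]
```

Call:
jog_arm:
  rows:
    - {"tx": -0.001,"ty": 0.0,"tz": 0.0,"rx": 0.0,"ry": 0.0,"rz": 0.0,"grip": 1.0}
    - {"tx": -0.017,"ty": 0.0,"tz": 0.0,"rx": 0.0,"ry": 0.0,"rz": 0.0,"grip": 1.0}
    - {"tx": -0.048,"ty": 0.0,"tz": 0.0,"rx": 0.0,"ry": 0.0,"rz": 0.0,"grip": 1.0}
    - {"tx": -0.079,"ty": 0.0,"tz": 0.0,"rx": 0.0,"ry": 0.0,"rz": 0.0,"grip": 1.0}
    - {"tx": -0.11,"ty": 0.0,"tz": 0.0,"rx": 0.0,"ry": 0.0,"rz": 0.0,"grip": 1.0}
    - {"tx": -0.141,"ty": 0.0,"tz": 0.0,"rx": 0.0,"ry": 0.0,"rz": 0.0,"grip": 1.0}
    - {"tx": -0.167,"ty": 0.0,"tz": 0.0,"rx": 0.0,"ry": 0.0,"rz": 0.0,"grip": 1.0}
    - {"tx": -0.188,"ty": 0.0,"tz": 0.0,"rx": 0.0,"ry": 0.0,"rz": 0.0,"grip": 1.0}

```text
t: 6.22
eef_pos: [0.5842, -0.212, 0.0549]
ee_rot: [0.705, 0.709, -0.0, 0.0]
ft_force: [-0.0, -0.4, 0.1]
gripper_width: 0.0005
grip_force: 0.1
```

Call:
jog_arm:
  rows:
    - {"tx": -0.0155,"ty": 0.0,"tz": 0.0,"rx": 0.0,"ry": 0.0,"rz": 0.0,"grip": 1.0}
    - {"tx": -0.026,"ty": 0.0,"tz": 0.0,"rx": 0.0,"ry": 0.0,"rz": 0.0,"grip": 1.0}
    - {"tx": -0.031,"ty": 0.0,"tz": 0.0,"rx": 0.0,"ry": 0.0,"rz": 0.0,"grip": 1.0}
    - {"tx": -0.032,"ty": 0.0,"tz": 0.0,"rx": 0.0,"ry": 0.0,"rz": 0.0,"grip": 1.0}
    - {"tx": -0.032,"ty": 0.0,"tz": 0.0,"rx": 0.0,"ry": 0.0,"rz": 0.0,"grip": 1.0}
    - {"tx": -0.032,"ty": 0.0,"tz": 0.0,"rx": 0.0,"ry": 0.0,"rz": 0.0,"grip": 1.0}

```text
t: 6.98
eef_pos: [0.585, -0.241, 0.0546]
ee_rot: [0.704, 0.71, 0.0, -0.0]
ft_force: [0.4, -0.1, -0.7]
gripper_width: 0.0004
grip_force: 0.1
```

Run:
```python
from h import *
from plant import monitor,camera
import cv2
a=camera("wrist");b=camera("side");a2=camera("wrist")
s=monitor.get_state();print(s["t"],s["eef_pos"],s["ft_force"],cv2.absdiff(a,a2).max())
cv2.imwrite("pics/w2.png",np.hstack([cv2.resize(a2[:,:,::-1],(480,360)),cv2.resize(b[80:300,200:380,::-1],(300,360))]))
```

```text
7.125 [ 0.585  -0.2413  0.0546] [-0.1693  0.2377  0.1769] 75
```

View pics/w2.png

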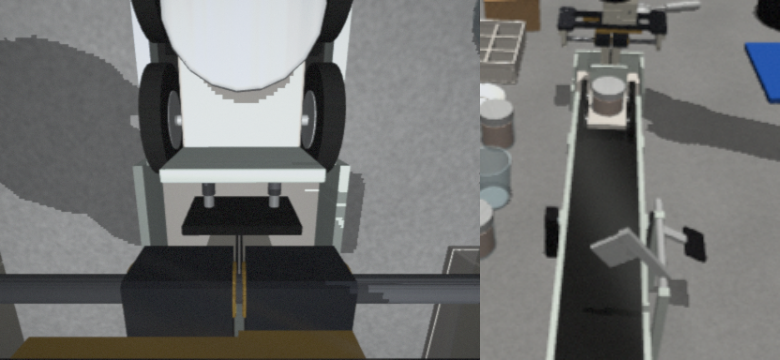

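The wrist view shows the plate at (242,215) against the fingers, with the cart upright and its jar on it. The side view shows the cart at the lower end of the lane. I'll let it settle and check that it's at rest.

Call:
jog_arm:
  rows:
    - {"tx": 0.0,"ty": 0.0,"tz": 0.0,"rx": 0.0,"ry": 0.0,"rz": 0.0,"grip": 1.0}
    - {"tx": 0.0,"ty": 0.0,"tz": 0.0,"rx": 0.0,"ry": 0.0,"rz": 0.0,"grip": 1.0}
    - {"tx": 0.0,"ty": 0.0,"tz": 0.0,"rx": 0.0,"ry": 0.0,"rz": 0.0,"grip": 1.0}
    - {"tx": 0.0,"ty": 0.0,"tz": 0.0,"rx": 0.0,"ry": 0.0,"rz": 0.0,"grip": 1.0}

```text
t: 7.62
eef_pos: [0.5849, -0.2417, 0.0547]
ee_rot: [0.704, 0.71, 0.0, 0.0]
ft_force: [-0.3, 0.4, 0.3]
gripper_width: 0.0003
grip_force: 0.1
```

```bash
cat > still.py <<'E'
from h import *
from plant import monitor,camera
import cv2
g=lambda n:cv2.cvtColor(camera(n),cv2.COLOR_RGB2GRAY).astype(np.float32)
w=g("wrist");b=g("side");[camera("top") for _ in range(2)];w2=g("wrist");b2=g("side")
ph=lambda a,c:cv2.phaseCorrelate(a,c)[0]
print("wrist cart shift px",ph(w[60:230,150:370].copy(),w2[60:230,150:370].copy()),"side",ph(b[120:170,255:310].copy(),b2[120:170,255:310].copy()))
s=monitor.get_state();print(s["t"],s["eef_pos"],s["ft_force"])
cv2.imwrite("pics/sw.png",w2)
E
python3 still.py
```

```text
wrist cart shift px (0.5191056253774065, 0.017695263940922246) side (0.01005717504942183, -0.030510443799176556)
7.925 [ 0.5849 -0.2417  0.0547] [-0.6306 -0.1756  0.2395][ WARN:0@3.701] global loadsave.cpp:1063 imwrite_ Unsupported depth image for selected encoder is fallbacked to CV_8U.
```

Call:
jog_arm:
  rows:
    - {"tx": -0.002,"ty": 0.0,"tz": 0.0,"rx": 0.0,"ry": 0.0,"rz": 0.0,"grip": 1.0}
    - {"tx": -0.005,"ty": 0.0,"tz": 0.0,"rx": 0.0,"ry": 0.0,"rz": 0.0,"grip": 1.0}
    - {"tx": -0.01,"ty": 0.0,"tz": 0.0,"rx": 0.0,"ry": 0.0,"rz": 0.0,"grip": 1.0}
    - {"tx": -0.018,"ty": 0.0,"tz": 0.0,"rx": 0.0,"ry": 0.0,"rz": 0.0,"grip": 1.0}
    - {"tx": -0.028,"ty": 0.0,"tz": 0.0,"rx": 0.0,"ry": 0.0,"rz": 0.0,"grip": 1.0}
    - {"tx": -0.04,"ty": 0.0,"tz": 0.0,"rx": 0.0,"ry": 0.0,"rz": 0.0,"grip": 1.0}
    - {"tx": -0.045,"ty": 0.0,"tz": -0.005,"rx": 0.0,"ry": 0.0,"rz": 0.0,"grip": 1.0}
    - {"tx": -0.045,"ty": 0.0,"tz": -0.02,"rx": 0.0,"ry": 0.0,"rz": 0.0,"grip": 1.0}

```text
t: 8.93
eef_pos: [0.5847, -0.2871, 0.0747]
ee_rot: [0.705, 0.709, -0.0, -0.001]
ft_force: [1.1, -0.3, 0.3]
gripper_width: 0.0005
grip_force: 0.0
```

```bash
python3 still.py 2>/dev/null
python3 - <<'E'
from h import *
from plant import monitor,camera
import cv2
from scipy.spatial.transform import Rotation as R
s=monitor.get_state();a=camera("wrist")
cv2.imwrite("pics/w3.png",a[:,:,::-1])
E
```

```text
wrist cart shift px (-1.0240223800755643, 1.218621981114552) side (-0.01121318566537255, 0.021709289076802918)
9.225 [ 0.5853 -0.2861  0.0748] [ 0.294  -0.4806 -0.3284]
```

View pics/w3.png

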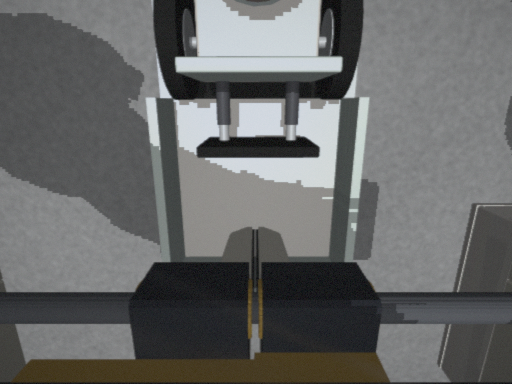

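The fingers now stand clear of the plate, which is at (258,148); the front hubs are at (192,42) and (323,42). I'll raise the hand, then check the cart's place and that it's at rest.

Call:
jog_arm:
  rows:
    - {"tx": -0.005,"ty": 0.0,"tz": -0.03,"rx": 0.0,"ry": 0.0,"rz": 0.0,"grip": 1.0}
    - {"tx": -0.01,"ty": 0.0,"tz": -0.07,"rx": 0.0,"ry": 0.0,"rz": 0.0,"grip": 1.0}
    - {"tx": -0.02,"ty": 0.0,"tz": -0.12,"rx": 0.0,"ry": 0.0,"rz": 0.0,"grip": 1.0}
    - {"tx": -0.025,"ty": 0.0,"tz": -0.16,"rx": 0.0,"ry": 0.0,"rz": 0.0,"grip": 1.0}
    - {"tx": -0.025,"ty": 0.0,"tz": -0.17,"rx": 0.0,"ry": 0.0,"rz": 0.0,"grip": 1.0}
    - {"tx": -0.025,"ty": 0.0,"tz": -0.17,"rx": 0.0,"ry": 0.0,"rz": 0.0,"grip": 1.0}

```text
t: 10.02
eef_pos: [0.5854, -0.3112, 0.2445]
ee_rot: [0.704, 0.71, 0.0, 0.0]
ft_force: [-0.3, 0.2, -0.7]
gripper_width: 0.0003
grip_force: 0.0
```

```bash
python3 still.py 2>/dev/null
python3 - <<'E'
from h import *
from plant import monitor,camera
import cv2
from scipy.spatial.transform import Rotation as R
def ray(u,v,z,pos,q):
    m=camera_model("wrist");K=m["intrinsics"];d=np.array([(u-K[0,2])/K[0,0],-(v-K[1,2])/K[1,1],-1.])
    M=m["mount"];Rw=R.from_quat(q).as_matrix();o=pos+Rw@M[:3,3];d=Rw@M[:3,:3]@d
    return o+d*(z-o[2])/d[2]
p,q=np.array([.585,-.2865,.0748]),np.array([.705,.7092,0,0])
for u,v in((192,42),(323,42)):print("front hub rack y",ray(u,v,.06,p,q)[1]-.1067)
print("plate top outer",ray(258,148,.088,p,q)[1]-.1067)
b=camera("side");c=camera("top");w=camera("wrist")
cv2.imwrite("pics/f.png",np.vstack([np.hstack([b,c])[:,:,::-1]])[::1,::1] if 0 else cv2.resize(np.hstack([b[60:380,160:420],c[120:300,110:410][:, :] if 0 else cv2.resize(c[100:300,100:420],(512,320))])[:,:,::-1],(772,320)))
E
```

```text
wrist cart shift px (1.4480517546041938, 0.27694867132377965) side (0.032988559735965595, 0.02900287722058792)
10.325 [ 0.5851 -0.3113  0.2434] [ 0.6695 -0.2511 -0.2374]
front hub rack y -0.2820779461922617
front hub rack y -0.2815577431887342
plate top outer -0.3359875237025823
```

View pics/f.png

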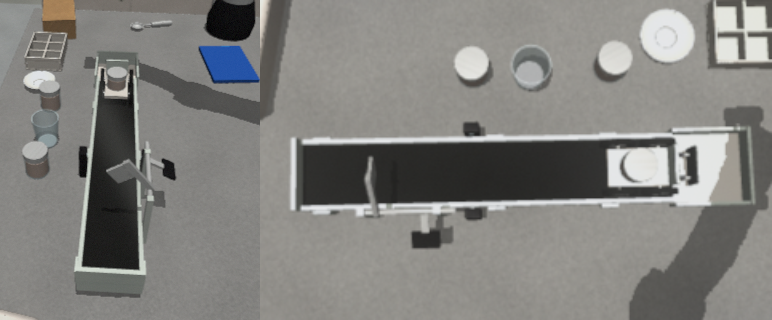

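The final picture shows the cart standing on the landing with its origin near rack y = -0.246. The jars and beaker are where they were, and the hand is clear.

```bash
python3 -c "
from plant import arm
print(arm.hand_in())"
```

```text
the job is handed in; nothing more can be done
None
```

The job is handed in: the gate was lifted, and the cart rolled freely between the posts, was caught on its buffer and stands still on the landing near rack y = −246 mm, with the hand clear and jars and beaker in place; buffer travel wasn't measured, but the simulated worst case was about 7 mm.

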